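# Tape out the bar row and slide the bars in under the shelf

## Robot

A 6-joint arm with a two-finger parallel gripper is mounted at the origin on a cart in front of the work surface, level with it; the furniture and walls round the work are solid. World frame = base frame: x ahead of the robot, y to its left, z up, the work surface at z = 0. Lengths are in mm, angles in rad, forces in N, time in s.
With the tool pointing down it reaches from about 350 to 875 mm from the base axis. Payload 4.2 kg.
Tool frame: the origin (TCP) lies midway between the tips of the shut fingers; the grasp point (between the pads) lies 19 mm behind it (arm.hold_point_z is the distance from the TCP to the grasp point, in mm); z points along the fingers, y is the line along which they close (so a half turn about z gives the same grasp; the last joint's range is limited). The gripper opens to 85 mm and grips with 20 to 120 N. Pads are 22 mm wide; open, the fingers measure 114 mm over their backs; the gripper's body (76 mm by 85 mm) begins 54 mm behind the grasp point. The pads swing forward as they close: fully open they stand 13 mm farther back than shut.
Start: joints at [-0.882, 0.385, 0.008, 0, -1.194, -0.259], TCP at [260.443, -568.127, 231.312] pointing down, gripper open.
Joint ranges: [-3.14, 3.14], [-1.21, 2.06], [-1.07, 1.41], [-3.16, 2.05], [-2.99, -0.16], [-3.1, 3.1]. Speed limits (rad/s): [2.79, 2.79, 3.14, 3.14, 3.14, 3.14].

## Interface

Orientations are given as a unit quaternion [x, y, z, w].
In Python, from bench import arm, vision gives the robot as it stands. The module is installed in compiled form; this text tells all that it offers.
- The arm moves only by the tool servo_tool, never from a script. Its argument "plan" is a list of rows, each a list of 7 numbers: the shift along the world's x, y, z each as a share of 300 mm, from -1 to 1, then the turn, a rotation vector about the world's x, y, z each as a share of 2 rad, from -1 to 1, then the opening, from 0 (shut) to 1 (fully open). A call has 1 to 20 rows; each row shifts and turns the commanded pose from where the row before left it; what a row does not reach is not made up. A row lasts 1/8 s, in which the tool goes at most 62.5 mm and 10.7 degrees, less where a joint would pass 70% of its speed; a pose out of reach is approached as far as the arm can. A call with a number of a shift or a turn outside -1 to 1 is refused whole. A call with a gripper value outside its range is refused whole. The fingers move at their own pace and stop on an object; the grip force is fixed at half the most. Time passes only in rows, so rows that do not move let the fingers close. It gives the time, the measured TCP pose, the force, the opening and the grip force at its end, in the units of the state.
- arm.read_state(): the state, without advancing time (a new reading comes with each control period).
- vision.get_image(name): name is "side" or "top" or "wrist"; returns a dict with "image" (400x640x3 uint8, red, green, blue), "z_map" (400x640 float32, mm along the optical axis (not along the pixel's ray), 0 where there is no reading), "K" (3x3 intrinsics, pixels), "world_to_cam" (4x4, takes a point from world to camera coordinates); the wrist camera has in their place "mount" (4x4, takes a point from camera to tool coordinates, whose origin is the TCP and whose axes are the flange's). Camera axes: x right, y down, z forward; pixel columns grow to the right and rows downward; lengths in mm; the calibration is good to about 2 mm. A picture is of the moment at which its call begins: read the wrist's pose just before it.
- arm.job_done(): hands the job in; it is judged then, once.
The state is a dict: "clock": time; "joints": joint angles; "joint_vel": joint speeds; "joint_efforts": joint torques, N m; "position": TCP position; "ee_rot": TCP orientation; "contact_force": force on the tool from outside, world axes, zero at the start; "wrist_torque": the same for the moment, N m; "gripper_width": finger opening in mm; "grasp_force": force on a finger pad.
Only numpy, scipy, OpenCV 4.12 (cv2) and the standard library are available. Lean on these libraries where they do the work, as an engineer would, in place of code of your own. Each camera call takes 0.05 s, during which the arm holds its last target. There are 200 camera calls.

## Task

Mark out the row on the display board with the tape measure: catch its end hook over the left end of the board, draw the case back along the front strip until its nose is at the brass line, set it down there and push the lock button on its top down so that the tape stays out. Then slide every chocolate bar on the counter end-first in under the board's low shelf until it meets the back rail, lying flat and square to the rail, side by side between the left end and the brass line. Do not shift the jar or the bell behind the board.

Things in the scene. Friction and masses are not known exactly. Their poses are not given: they have to be found in the camera images.
- board: Fixed dark wooden display board on the counter: 260 mm deep (x), 455 mm long (y), 25 mm thick, turned up to 0.1 rad. Origin: centre of its underside; +x away from the robot, +y to its left end. The tape's front strip spans x -130 to -46 mm. A low shelf and a back rail run along the whole back (see row).
- left_end (a point): The upper edge of the board's left end, in the middle of the front strip (board x = -95, y = +227.5, z = 25 mm); axes as the board's.
- mark (a point): Middle of the flush brass line across the front strip, on the board's top (board x = -95, y = -120, z = 25 mm), 347.5 mm from the left end. The case's nose belongs here; axes as the board's.
- row (a point): Point on the board's top at board x = +52.5, y = 0, axes as the board's: a bar pushed home has its centre on the line through it along y. The back rail stops bars at board x = +105. The low wooden shelf covers x +50 to +125, underside 30 mm above the board's top, 8 mm thick; open in front and at both ends, no posts.
- tape_case: Loose tape measure: black case 70 mm long (x), 44 wide (y), 58 high, 0.65 kg. Origin: centre of its underside; +x points out of its nose. Grip across the width, 25 to 40 mm above the underside. It starts on the board's front strip, nose and hook over the front edge. Set down flat on the board, its weight holds it against the pull of the tape.
- nose (a point): Lower front edge of the case's nose: 35 mm ahead of the case's origin, at the height of its underside; axes as the case's. The yellow blade comes out here, 1 mm above the underside.
- hook (a point): Point on the inner face of the steel hook at the blade's end, 8 mm below the case's underside; axes as the case's; it moves out along x with the blade. Blade in: 43 mm ahead of the case's origin. The hook is 22 mm wide, 3 thick and reaches 12 mm below the underside, so the case stands flat only where the hook hangs beyond an edge.
- tape_out (a joint): How far the blade is drawn out (m), 0 = in, at most 0.370. A spring pulls it in with 1.0 N at 0 to 1.4 N fully out. When the hook is at the left end and the nose at the brass line it reads about 0.34.
- tape_lock (a joint): Travel of the lock button (m): 0 = up, blade free; 0.007 = fully down, locked. Stiff: it takes about 4 N to push and stays where it is left. Down, it holds the blade by teeth 8 mm apart, so the tape may shift up to 4 mm as it catches; it catches only with 0.25 m or more drawn out.
- lock_top (a point): Centre of the top face of the grey lock button (18 x 20 mm) on top of the case, 70 mm above the case's underside when up; push straight down 7 mm; axes as the case's.
- bar_0: Wrapped chocolate bar, 55 mm wide (x), 105 long (y; 117 with the soft paper fins of its wrapper, which do not stop it), 9 thick, 85 g. Origin: centre of its underside. It starts flat on the counter beyond one end of the board (at the left a 0.2 m high chest of drawers stands behind and outside the bars: give the gripper room). Three or four bars are present.
- bar_1: Another such bar.
- bar_2: Another such bar.
- bar_3: Another such bar.
- mini_jar: White jar, 62 mm across, 78 mm high, standing behind the board; origin: centre of its underside. Leave it alone.
- bell: Service bell, 84 mm across, 63 mm high, behind the board; origin: centre of its underside. Leave it alone.
Things that resemble listed ones, but are neither listed nor needed, are in the scene too. Leave any green look-alike of the bar_0 alone.

How it is judged:
By the outcome, as a careful person would: the job done as asked, in the order asked, and still so for the second after the job is handed in, with the robot touching nothing.
Of bar_0, bar_1, bar_2, bar_3 only 3 to 4 are there at a start; the rules pass over those that are not, and their reading is None.
At some moment in a run one of bar_0, bar_1, bar_2, bar_3 may be knocked a few centimetres aside while the robot is not near it.
Once in a run the grip may slacken for a moment while it holds something.
It also fails if it takes over 208 s, if anything falls off the work surface, if the arm or the gripper's body presses on something with over 40 N, if the wrist force passes 120 N, or if a joint passes its speed limit or range.

## Working session

There is one attempt and no reset: what is moved stays moved. The work goes in short steps, Python scripts to look and compute and a tool call to move; the robot and the scene stay as the last step left them, time stands still between calls to the robot, and variables do not carry over. Pictures are saved under pics/ and viewed, at most 14 in all, crops included, and the job is handed in when it is done.

Besides the shell and the picture viewer there is one more tool, called by a JSON object that holds its "fn" and its "kwargs". servo_tool: Moves the arm, as the interface text tells. Its arguments: {"type":"object","properties":{"plan":{"type":"array"}},"required":["plan"]}

```bash
mkdir -p pics; cat > h.py <<'E'
import numpy as np, cv2
from bench import arm, vision
from scipy.spatial.transform import Rotation as R
def grab(n):
    s=arm.read_state(); d=vision.get_image(n)
    if n=="wrist":
        T=np.eye(4); T[:3,:3]=R.from_quat(s["ee_rot"]).as_matrix(); T[:3,3]=s["position"]
        d["c2w"]=T@np.array(d["mount"])
    else: d["c2w"]=np.linalg.inv(d["world_to_cam"])
    return d
def ray(d,u,v,z):
    "pixel(s) to world on plane z"
    K=np.array(d["K"]); p=np.stack([np.atleast_1d(u),np.atleast_1d(v),np.ones(np.size(u))]).astype(float)
    r=d["c2w"][:3,:3]@np.linalg.inv(K)@p; o=d["c2w"][:3,3:]
    return (o+r*((z-o[2])/r[2])).T
def cloud(d):
    v,u=np.mgrid[:400,:640]; K=np.array(d["K"]); z=d["z_map"]
    p=np.stack([(u-K[0,2])/K[0,0]*z,(v-K[1,2])/K[1,1]*z,z],-1)
    return p@d["c2w"][:3,:3].T+d["c2w"][:3,3]
def save(d,f): cv2.imwrite("pics/"+f,d["image"][...,::-1])
E
python3 - <<'E'
from h import *
for n in("top","side"):
    d=grab(n); save(d,n+"0.png"); print(n,d["c2w"].round(2).tolist(),np.array(d["K"]).tolist())
print(arm.read_state()["clock"])
E
```

```text
top [[0.02, -1.0, 0.08, 506.59], [-1.0, -0.02, -0.02, 11.91], [0.02, -0.08, -1.0, 1137.81], [0.0, 0.0, 0.0, 1.0]] [[380.3937921159018, 0.0, 324.11820074304694], [0.0, 380.3937921159018, 196.74150011709438], [0.0, 0.0, 1.0]]
side [[-0.84, -0.22, 0.5, -75.12], [-0.55, 0.33, -0.77, 1055.32], [0.0, -0.92, -0.4, 636.8], [0.0, 0.0, 0.0, 1.0]] [[436.01879576481383, 0.0, 319.76610322919834], [0.0, 436.01879576481383, 200.96855665238144], [0.0, 0.0, 1.0]]
0.1
```

View pics/top0.png

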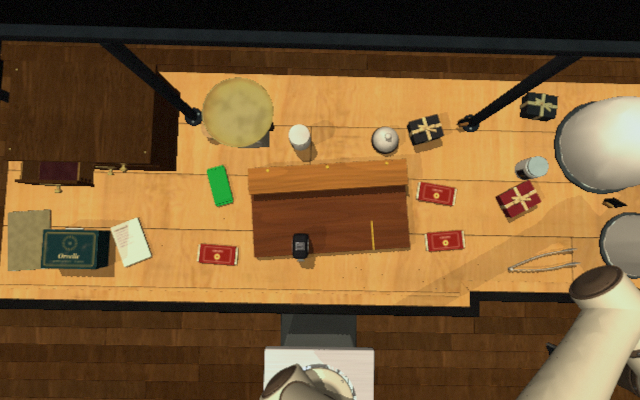

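View pics/side0.png

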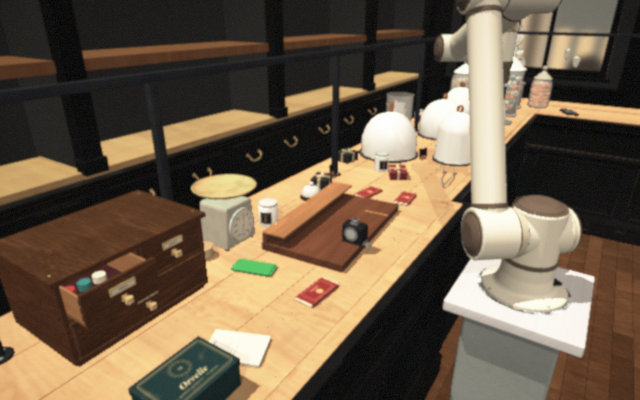

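The top view shows three red bars at pixels (218,254), (436,193) and (445,241), with the green decoy at (220,186). The board's front corners are near (256,258) and (410,248), the brass line is at (373,235), and the case is at (300,245), nose toward the robot. The side view agrees.

```bash
python3 - <<'E'
from h import *
d=grab("top"); im=d["image"]; hsv=cv2.cvtColor(im,cv2.COLOR_RGB2HSV); c=cloud(d)
h,s,v=[hsv[...,i].astype(int) for i in range(3)]
red=(((h<8)|(h>170))&(s>140)&(v>80)).astype(np.uint8)
red[:, :190]=0; red[:150]=0; red[270:]=0; red[:,480:]=0
red=cv2.morphologyEx(red,cv2.MORPH_CLOSE,np.ones((5,5)))
cs,_=cv2.findContours(red,0,2)
for k in cs:
    if cv2.contourArea(k)<150: continue
    w=ray(d,k[:,0,0],k[:,0,1],9)[:,:2].astype(np.float32)
    r=cv2.minAreaRect(w); m=np.zeros_like(red); cv2.drawContours(m,[k],-1,1,-1)
    print("bar",np.round(r[0],1),np.round(r[1],1),round(r[2],1),"z",np.median(c[m>0][:,2]).round(1))
print("brass px hsv",hsv[235,373], "board",hsv[230,340],hsv[200,340],"shelf",hsv[178,330],"counter",hsv[280,340])
yel=((h>15)&(h<35)&(s>150)&(v>140)).astype(np.uint8); yel[:,:360]=0;yel[:,385:]=0;yel[:215]=0;yel[256:]=0
vv,uu=np.nonzero(yel); w=ray(d,uu,vv,25)[:,:2]
print("brass",len(w),w.mean(0),cv2.fitLine(w.astype(np.float32),2,0,.01,.01).ravel(), np.ptp(w,0))
# board edges: brightness
brd=((v<110)&(s>90)).astype(np.uint8); brd[:188]=0; brd[265:]=0; brd[:,:240]=0; brd[:,415:]=0
pts=[]
for u in list(range(262,290))+list(range(315,400)):
    q=np.nonzero(brd[215:265,u])[0]; pts.append((u,215+q.max()))
pts=np.array(pts)
w=ray(d,pts[:,0],pts[:,1]+.5,25)[:,:2].astype(np.float32); L=cv2.fitLine(w,cv2.DIST_HUBER,0,.01,.01).ravel(); print("front",L)
for side in(0,1):
    p=[]
    for r in range(205,240):
        q=np.nonzero(brd[r])[0]; p.append(((q.max()+.5 if side else q.min()-.5),r))
    p=np.array(p); w=ray(d,p[:,0],p[:,1],25)[:,:2].astype(np.float32)
    print("end",side,cv2.fitLine(w,cv2.DIST_HUBER,0,.01,.01).ravel())
blk=((c[...,2]>60)&(c[...,2]<110)).astype(np.uint8); blk[:215]=0;blk[275:]=0;blk[:,:270]=0;blk[:,330:]=0
w=c[blk>0]; print("case",cv2.minAreaRect(w[:,:2].astype(np.float32)),np.percentile(w[:,2],[5,50,95]))
print("board z",np.median(c[205:220,330:360,2]),"shelf z",np.median(c[172:182,280:380,2]))
m=cv2.resize(im[140:280,180:470],None,fx=2.7,fy=2.7,interpolation=cv2.INTER_CUBIC); cv2.imwrite("pics/crop0.png",m[...,::-1])
E
```

```text
bar [419.2 304.8] [101.8  53.4] 86.4 z 9.2
bar [ 472.5 -365.7] [ 53.3 101.9] 5.9 z 9.9
bar [ 611.8 -340.4] [101.8  53.5] 81.2 z 9.8
brass px hsv [ 20 190 169] board [ 12 196 104] [ 11 188 111] shelf [ 15 193 178] counter [ 17 160 222]
brass 144 [ 455.71386647 -149.62521532] [ 9.9842829e-01  5.6043785e-02  4.5571387e+02 -1.4962521e+02] [99.29729029 69.97774814]
front [ 8.5896209e-02 -9.9630409e-01  4.3396964e+02 -4.3977188e+01]
end 0 [ 3.4820738e-01 -9.3741751e-01  5.1995905e+02  1.6158057e+02]
end 1 [ 9.4641393e-01  3.2295612e-01  5.2406439e+02 -2.4454907e+02]
case ((452.57830810546875, 59.63103485107422), (68.93359375, 44.97621154785156), 1.0346076488494873) [74.89097892 82.21108605 95.16799155]
board z 25.36743784201974 shelf z 63.354311874851646
```

View pics/crop0.png

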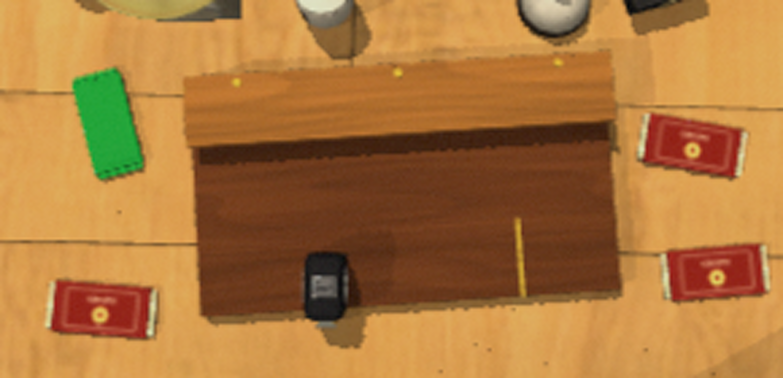

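The crop shows the board with its light front and left side faces, the brass line and the three bars. The colour-based end fits were poor, so I'll use depth with colour for the board edges.

```bash
python3 - <<'E'
from h import *
d=grab("top"); c=cloud(d); im=d["image"]
m=((c[...,2]>18)&(c[...,2]<31)).astype(np.uint8); m[:185]=0;m[270:]=0;m[:,:235]=0;m[:,430:]=0
m=cv2.morphologyEx(m,cv2.MORPH_OPEN,np.ones((3,3)))
def fit(p):
    w=ray(d,p[:,0],p[:,1],25)[:,:2].astype(np.float32); return cv2.fitLine(w,cv2.DIST_HUBER,0,.01,.01).ravel()
f=np.array([(u,np.nonzero(m[:,u])[0].max()+.5) for u in list(range(262,285))+list(range(320,402))]);F=fit(f)
l=np.array([(np.nonzero(m[r])[0].min()-.5,r) for r in range(205,248)]);Lf=fit(l)
r_=np.array([(np.nonzero(m[r])[0].max()+.5,r) for r in range(205,240)]);Rt=fit(r_)
print("F",F,"L",Lf,"R",Rt)
a=lambda L:np.arctan2(L[1]*np.sign(L[0]),abs(L[0]))
yaw=np.arctan2(-F[0]*np.sign(F[1]),abs(F[1])); print("yaw front",yaw,"left",a(Lf),"right",a(Rt))
def X(A,B):
    t=np.linalg.solve(np.stack([A[:2],-B[:2]],1),B[2:]-A[2:]); return A[2:]+t[0]*A[:2]
pl,pr=X(F,Lf),X(F,Rt); print("corners",pl,pr,np.linalg.norm(pl-pr))
hsv=cv2.cvtColor(im,cv2.COLOR_RGB2HSV).astype(int)
y=((hsv[...,0]>14)&(hsv[...,1]>150)&(hsv[...,2]>130)).astype(np.uint8);y[:,:368]=0;y[:,380:]=0;y[:220]=0;y[249:]=0
vv,uu=np.nonzero(y); w=ray(d,uu,vv,25)[:,:2]; B=cv2.fitLine(w.astype(np.float32),cv2.DIST_HUBER,0,.01,.01).ravel()
print("brass",w.mean(0),len(w),"yaw",a(B))
yw=yaw;ex=np.array([np.cos(yw),np.sin(yw)]);ey=np.array([-ex[1],ex[0]])
O=(pl+pr)/2+130*ex; print("origin",O,"ex",ex)
print("mark from board",O-95*ex-120*ey,"brass in board",[(w-O).mean(0)@ex,(w-O).mean(0)@ey])
d=grab("side"); c=cloud(d)
cm=(c[...,2]>18)&(c[...,2]<31)&(c[...,0]>380)&(c[...,0]<560)&(abs(c[...,1])<280)
q=c[cm][:,:2]-O; print("side: board pts ex",np.percentile(q@ex,[1,99]),"ey",np.percentile(q@ey,[.5,99.5]), np.median(c[cm][:,2]))
E
```

```text
F [ 8.5837655e-02 -9.9630916e-01  4.3512524e+02 -4.9730923e+01] L [9.9624270e-01 8.6605169e-02 5.0312225e+02 2.0080809e+02] R [ 9.9652219e-01  8.3327733e-02  5.1900574e+02 -2.5371198e+02]
yaw front 0.085943416 left 0.0867138 right 0.083424464
corners [414.20584 193.07843] [ 453.17365 -259.21674] 453.9707
brass [ 486.2145911  -147.65959362] 77 yaw 0.090488784
origin [563.20996  -21.910257] ex [0.99630916 0.08583765]
mark from board [ 478.8611  -149.62193] brass in board [np.float64(-87.50522045542554), np.float64(-118.67611377338434)]
side: board pts ex [-130.52354324    9.44574218] ey [-219.59980573  232.84139933] 27.44601522066148
```

Board: origin about (563,-22), yaw 0.086, top at z 25, length 454 against the stated 455. The brass sits at board y -119, which also checks. Next I'll measure the case's axis and see how the tool is oriented.

```bash
cat >> h.py <<'E'
YAW=0.086; O=np.array([563.,-22.]); EX=np.array([np.cos(YAW),np.sin(YAW)]); EY=np.array([-EX[1],EX[0]])
def b2w(x,y): return O+x*EX+y*EY
def w2b(p): q=np.asarray(p)[:2]-O; return np.array([q@EX,q@EY])
def tyaw(s):
    m=R.from_quat(s["ee_rot"]).as_matrix(); return np.arctan2(m[1,1],m[0,1])
def need(x,y,z,yaw):
    "shares to go from measured pose to target; yaw = tool-y direction, mod pi"
    s=arm.read_state(); p=np.array(s["position"]); e=(np.array([x,y,z])-p)
    t=(yaw-tyaw(s)+np.pi/2)%np.pi-np.pi/2
    m=R.from_quat(s["ee_rot"]).as_matrix()
    tilt=np.cross(m[:,2],[0,0,-1])
    print("clock",round(s["clock"],2),"pos",p.round(1),"tyaw",round(tyaw(s),3),"q6",round(s["joints"][5],2),"w",round(s["gripper_width"],1),"f",np.round(s["contact_force"],1))
    print("shift shares",(e/300).round(4),"rz share",round(t/2,4),"(full-turn alt",round((t-np.sign(t)*np.pi)/2,3),") tilt fix",(tilt/2).round(4),"rows>=",max(np.linalg.norm(e)/62.5,abs(t)/.187).round(1))
E
python3 - <<'E'
from h import *
for n in("top","side"):
    d=grab(n); c=cloud(d)
    ok=(c[...,2]>70)&(c[...,2]<90)&(abs(c[...,0]-452)<60)&(abs(c[...,1]-60)<50)
    w=c[ok]; t=w[(abs(w[:,2]-83)<4)]
    print(n,len(w),cv2.minAreaRect(w[:,:2].astype(np.float32)),"top pts",len(t),cv2.minAreaRect(t[:,:2].astype(np.float32)),t[:,2].mean())
    b=c[(c[...,2]>90)&(c[...,2]<100)&(abs(c[...,0]-452)<60)&(abs(c[...,1]-60)<50)]; print("button",len(b),b.mean(0) if len(b) else 0)
s=arm.read_state(); print(R.from_quat(s["ee_rot"]).as_matrix().round(3))
need(452.6,59.6,140,np.pi/2+.018)
E
```

```text
top 340 ((452.5601501464844, 59.24833297729492), (69.04222869873047, 44.402931213378906), 0.8060876727104187) top pts 261 ((452.87103271484375, 59.04159927368164), (63.14335632324219, 43.974403381347656), 0.9418098330497742) 82.87606767337004
button 49 [452.58976002  58.40603368  94.93096931]
side 234 ((450.92962646484375, 65.08901977539062), (69.14715576171875, 45.82099533081055), 4.89788818359375) top pts 138 ((450.4663391113281, 67.63520812988281), (68.24800872802734, 44.068077087402344), 12.332979202270508) 83.4278175298028
button 33 [451.28588318  65.32067066  95.36778821]
[[-0.909 -0.417 -0.   ]
 [-0.417  0.909  0.   ]
 [ 0.     0.    -1.   ]]
clock 0.35 pos [ 260.4 -568.   231.1] tyaw 2.001 q6 -0.26 w 85.6 f [0.7 0.3 0.2]
shift shares [ 0.6405  2.0921 -0.3035] rz share -0.2059 (full-turn alt 1.365 ) tilt fix [-0.0002 -0.0001 -0.    ] rows>= 10.6
```

{"fn": "servo_tool", "kwargs": {"plan": [[0.0427,0.1395,0,0,0,0.091,1],[0.0427,0.1395,0,0,0,0.091,1],[0.0427,0.1395,0,0,0,0.091,1],[0.0427,0.1395,0,0,0,0.091,1],[0.0427,0.1395,0,0,0,0.091,1],[0.0427,0.1395,0,0,0,0.091,1],[0.0427,0.1395,0,0,0,0.091,1],[0.0427,0.1395,0,0,0,0.091,1],[0.0427,0.1395,0,0,0,0.091,1],[0.0427,0.1395,0,0,0,0.091,1],[0.0427,0.1395,0,0,0,0.091,1],[0.0427,0.1395,0,0,0,0.091,1],[0.0427,0.1395,0,0,0,0.091,1],[0.0427,0.1395,0,0,0,0.091,1],[0.0427,0.1395,0,0,0,0.091,1],[0,0,0,0,0,0,1]]}}

```text
clock: 2.35
position: [453.4, 61.8, 231.3]
ee_rot: [1.0, 0.011, 0.0, -0.0]
contact_force: [-0.1, -0.9, -0.5]
gripper_width: 85.5
grasp_force: 0.0
```

```bash
python3 - <<'E'
from h import *
need(452.6,59.5,140,np.pi/2+.018); print(arm.read_state()["joints"])
d=grab("wrist"); save(d,"w1.png"); c=cloud(d)
ok=(c[...,2]>70)&(c[...,2]<90); t=c[ok]; ok2=(t[:,0]<520); t=t[ok2]
t=t[abs(t[:,1]-59)<50]
print(len(t), cv2.minAreaRect(t[:,:2].astype(np.float32)),np.median(t[:,2]))
b=c[(c[...,2]>91)&(c[...,2]<100)&(c[...,0]<520)&(abs(c[...,1]-59)<50)]; print("button",len(b),b.mean(0) if len(b) else 0)
E
```

```text
clock 2.35 pos [453.4  61.8 231.3] tyaw -1.549 q6 1.1 w 85.5 f [-0.1 -0.9 -0.5]
shift shares [-0.0026 -0.0078 -0.3043] rz share -0.0021 (full-turn alt 1.569 ) tilt fix [-0.0001  0.0002  0.    ] rows>= 1.5
[ 4.92349767e-01  9.57946401e-02 -3.81891130e-01  3.59150163e-05
 -1.09261805e+00  1.10064463e+00]
2470 ((452.2929992675781, 59.09043884277344), (70.38272857666016, 44.93988037109375), 0.25006064772605896) 82.20345339394854
button 380 [453.06303356  59.55074033  94.80453558]
```

View pics/w1.png

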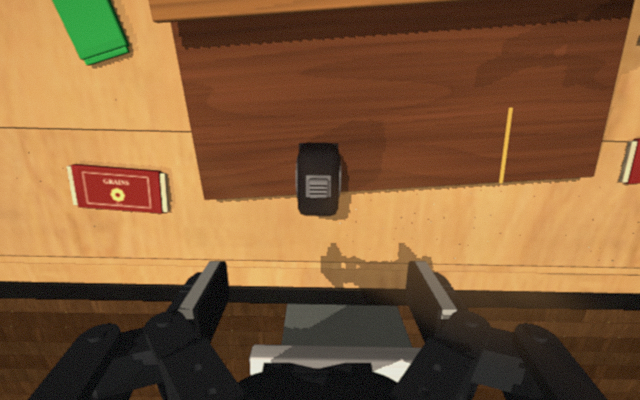

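The wrist view shows the case at (319,180), nose toward the robot and clear of the fingers. The brass line is at about (506,145) and the left bar at (118,188). The case measures (452.5,59.3), in agreement with the top view. I'll descend and grip.

{"fn": "servo_tool", "kwargs": {"plan": [[-0.003,-0.0083,-0.129,0,0,-0.004,1],[0,0,-0.129,0,0,0,1],[0,0,-0.129,0,0,0,1],[0,0,-0.129,0,0,0,1],[0,0,-0.127,0,0,0,1],[0,0,0,0,0,0,1],[0,0,0,0,0,0,0],[0,0,0,0,0,0,0],[0,0,0,0,0,0,0],[0,0,0,0,0,0,0],[0,0,0,0,0,0,0]]}}

```text
clock: 3.78
position: [453.9, 58.7, 40.7]
ee_rot: [1.0, 0.005, 0.003, -0.002]
contact_force: [-1.1, 4.9, 6.6]
gripper_width: 43.5
grasp_force: 61.6
```

```bash
python3 - <<'E'
from h import *
p=b2w(-95,192); print(p, w2b([452.5,59.3]))
need(p[0],p[1],80,YAW)
E
```

```text
[451.8594398  161.13048866] [-103.10843816   90.49082815]
clock 3.77 pos [453.9  58.7  40.7] tyaw -1.56 q6 1.1 w 43.5 f [-1.1  4.9  6.6]
shift shares [-0.0067  0.3414  0.1311] rz share -0.7478 (full-turn alt 0.823 ) tilt fix [-0.0016  0.003   0.    ] rows>= 8.0
```

{"fn": "servo_tool", "kwargs": {"plan": [[0,0,0.1,0,0,0,0],[0,0,0.1,0,0,0,0],[-0.0007,0.034,0,0,0,-0.0748,0],[-0.0007,0.034,0,0,0,-0.0748,0],[-0.0007,0.034,0,0,0,-0.0748,0],[-0.0007,0.034,0,0,0,-0.0748,0],[-0.0007,0.034,0,0,0,-0.0748,0],[-0.0007,0.034,0,0,0,-0.0748,0],[-0.0007,0.034,0,0,0,-0.0748,0],[-0.0007,0.034,0,0,0,-0.0748,0],[-0.0007,0.034,0,0,0,-0.0748,0],[-0.0007,0.034,0,0,0,-0.0748,0],[0,0,0,0,0,0,0],[0,0,0,0,0,0,0]]}}

```text
clock: 5.52
position: [448.7, 158.4, 98.0]
ee_rot: [0.737, -0.676, -0.0, 0.001]
contact_force: [-1.3, 0.7, -8.1]
gripper_width: 43.6
grasp_force: 64.7
```

```bash
python3 - <<'E'
from h import *
p=b2w(-95,192); need(p[0],p[1],43,YAW)
d=grab("wrist"); save(d,"w2.png"); c=cloud(d)
d2=grab("side"); save(d2,"s2.png")
for dd in(d,grab("top")):
    c=cloud(dd); ok=(c[...,2]>110)&(c[...,2]<140)&(abs(c[...,0]-452)<70)&(abs(c[...,1]-160)<70); w=c[ok]
    print(len(w),w.mean(0) if len(w) else 0)
# left edge in wrist at z=25
c=cloud(d); hsv=cv2.cvtColor(d["image"],cv2.COLOR_RGB2HSV).astype(int)
E
```

```text
clock 5.53 pos [448.7 158.4  98. ] tyaw -3.055 q6 -0.59 w 43.6 f [-1.3  0.7 -8.1]
shift shares [ 0.0107  0.0092 -0.1833] rz share -0.0002 (full-turn alt 1.571 ) tilt fix [ 0.0004 -0.0009  0.    ] rows>= 0.9
10800 [450.58103425 141.53342341 132.98568875]
66 [455.85187446 128.64232208 131.137713  ]
```

View pics/w2.png

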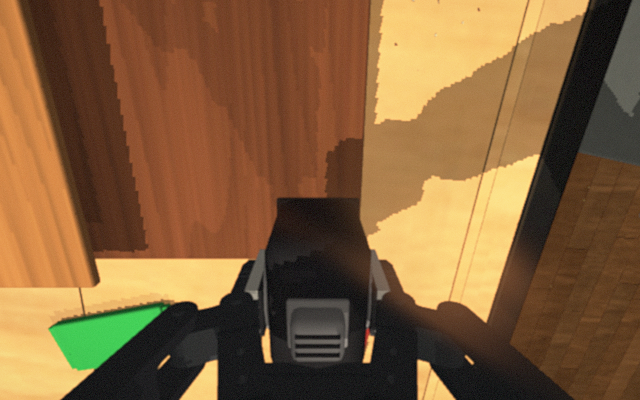

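{"fn": "servo_tool", "kwargs": {"plan": [[0.0107,0.0092,-0.06,0,0,0,0],[0,0,-0.06,0,0,0,0],[0,0,-0.06,0,0,0,0],[0,0,0,0,0,0,0],[0,0,0,0,0,0,0]]}}

```text
clock: 6.3
position: [453.5, 162.2, 45.1]
ee_rot: [0.737, -0.676, 0.0, -0.001]
contact_force: [1.6, 0.4, -7.7]
gripper_width: 43.4
grasp_force: 64.5
```

```bash
python3 - <<'E'
from h import *
p=b2w(-95,192); need(p[0],p[1],43,YAW)
s=grab("side"); t=grab("top")
a=cv2.resize(s["image"][190:290,270:430],None,fx=5,fy=3,interpolation=cv2.INTER_CUBIC)
b=cv2.resize(t["image"][200:275,220:340],None,fx=6.667,fy=4,interpolation=cv2.INTER_CUBIC)
cv2.imwrite("pics/l.png",np.vstack([a,b])[...,::-1])
E
```

```text
clock 6.3 pos [453.5 162.2  45.1] tyaw -3.056 q6 -0.6 w 43.4 f [ 1.6  0.4 -7.7]
shift shares [-0.0053 -0.0034 -0.0068] rz share 0.0002 (full-turn alt -1.571 ) tilt fix [-0.0003  0.0006  0.    ] rows>= 0.0
```

View pics/l.png

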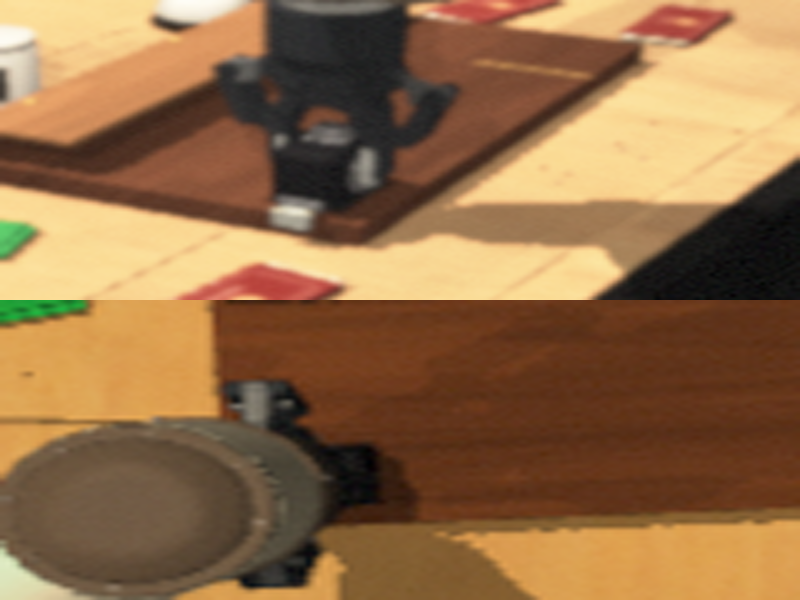

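The hook hangs beyond the left end, with the steel at about (300,215) in the side crop. I'll lower it slightly and draw the tape.

{"fn": "servo_tool", "kwargs": {"plan": [[-0.005,0,-0.006,0,0,0,0],[0.0035,-0.04,0,0,0,0,0],[0.0071,-0.082,0,0,0,0,0],[0.0071,-0.082,0,0,0,0,0],[0.0071,-0.082,0,0,0,0,0],[0.0071,-0.082,0,0,0,0,0],[0.0071,-0.082,0,0,0,0,0],[0.0071,-0.082,0,0,0,0,0],[0.0071,-0.082,0,0,0,0,0],[0.0071,-0.082,0,0,0,0,0],[0.0071,-0.082,0,0,0,0,0],[0.0071,-0.082,0,0,0,0,0],[0.0071,-0.082,0,0,0,0,0],[0.0071,-0.082,0,0,0,0,0],[0.0035,-0.04,0,0,0,0,0],[0,0,0,0,0,0,0],[0,0,0,0,0,0,0]]}}

```text
clock: 8.52
position: [478.6, -156.8, 42.5]
ee_rot: [0.737, -0.676, -0.0, 0.0]
contact_force: [-0.6, 1.6, -8.4]
gripper_width: 43.3
grasp_force: 64.7
```

```bash
python3 - <<'E'
from h import *
s=arm.read_state(); print(w2b(s["position"]))
p=b2w(-95,-156.4); need(p[0],p[1],41.5,YAW)
s=grab("side"); t=grab("wrist")
a=cv2.resize(s["image"][180:270,250:410],None,fx=5,fy=3.3,interpolation=cv2.INTER_CUBIC)
b=cv2.resize(t["image"],(480,300))
b=np.pad(b,((0,0),(0,320),(0,0)))
cv2.imwrite("pics/m.png",np.vstack([a,b])[...,::-1])
E
```

```text
[ -95.70241011 -127.07087617]
clock 8.53 pos [ 478.6 -156.8   42.5] tyaw -3.056 q6 0.08 w 43.3 f [-0.6  1.6 -8.4]
shift shares [ 0.0107 -0.0972 -0.0034] rz share 0.0003 (full-turn alt -1.57 ) tilt fix [-0.0001 -0.0003 -0.    ] rows>= 0.5
```

View pics/m.png

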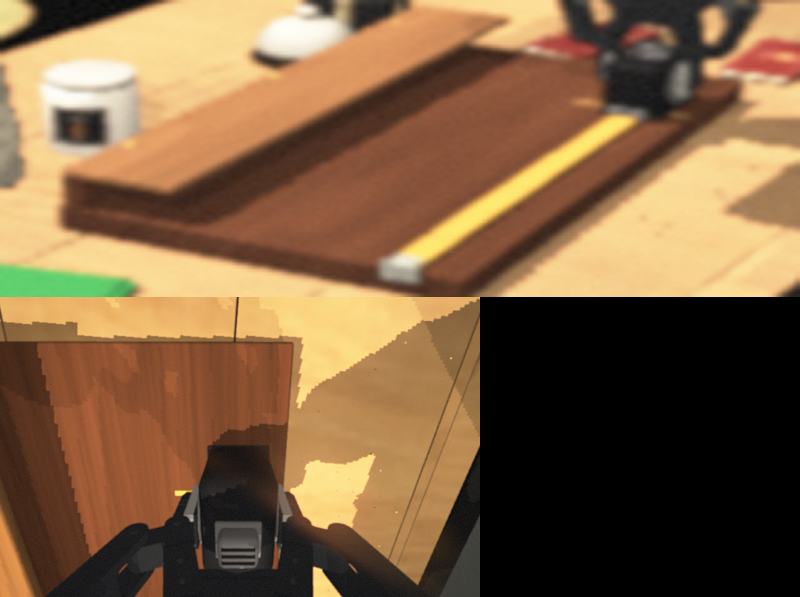

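The tape is drawn, with the hook caught at the left end and the yellow blade running to the case. Next I'll check where the case sits in the grip against the brass line.

```bash
python3 - <<'E'
from h import *
s=arm.read_state(); tb=w2b(s["position"])
d=grab("wrist"); c=cloud(d); B=np.stack([(c[...,:2]-O)@EX,(c[...,:2]-O)@EY],-1)
col=slice(300,340)
ok=(c[:,col,2]>40)&(c[:,col,2]<92)&(B[:,col,0]<-70)&(B[:,col,0]>-120)
q=B[:,col][ok]; z=c[:,col,2][ok]; print("case z",np.percentile(z,[5,50,95]),"tail y_b",np.percentile(q[:,1],[.5,1,2,5]),"tcp",tb)
b=c[...,2]>92; b&=(c[...,2]<100)&(abs(B[...,0]+95)<25)&(abs(B[...,1]-tb[1])<40); print("button y_b",B[b].mean(0),b.sum(),c[b][:,2].mean())
# brass
hsv=cv2.cvtColor(d["image"],cv2.COLOR_RGB2HSV).astype(int)
y=(hsv[...,0]>20)&(hsv[...,0]<35)&(hsv[...,1]>150)&(hsv[...,2]>130)&(abs(c[...,2]-25)<8)&(B[...,0]<-30)&(B[...,0]>-135)
vv,uu=np.nonzero(y); 
w=ray(d,uu,vv,25); print("brass",len(w),np.array([w2b(k) for k in w]).mean(0), np.c_[uu,vv][:3])
# right end edge
e=[]
for u in range(150,360,5):
    g=c[:195,u,2]; 
    i=np.nonzero(abs(g-25)<6)[0]
    if len(i): e.append(w2b(ray(d,u,i.min(),25)[0]))
print("right end",np.median(np.array(e)[:,1]))
E
```

```text
case z [48.78213637 84.22478762 88.4040105 ] tail y_b [-161.80182197 -161.74993406 -161.63144942 -161.4835733 ] tcp [ -95.46459546 -126.89889007]
button y_b [ -95.13999096 -130.47643989] 2781 96.46572109379399
brass 12 [ -51.01294485 -119.04885383] [[237 258]
 [241 258]
 [247 259]]
right end -226.11891830699912
```

{"fn": "servo_tool", "kwargs": {"plan": [[0.0048,-0.0452,0,0,0,0,0],[0.0047,-0.0452,0,0,0,0,0],[0,0,0,0,0,0,0],[0,0,-0.0035,0,0,0,0],[0,0,-0.0035,0,0,0,0],[0,0,0,0,0,0,0],[0,0,0,0,0,0,0]]}}

```text
clock: 9.55
position: [481.9, -184.3, 40.9]
ee_rot: [0.736, -0.677, 0.0, -0.0]
contact_force: [-2.8, 1.7, -2.4]
gripper_width: 43.4
grasp_force: 65.4
```

```bash
cat > case.py <<'E'
from h import *
s=arm.read_state(); tb=w2b(s["position"]); print(s["clock"],s["position"],tb,s["contact_force"],s["gripper_width"])
d=grab("wrist"); c=cloud(d); B=np.stack([(c[...,:2]-O)@EX,(c[...,:2]-O)@EY],-1)
ok=(c[...,2]>70)&(c[...,2]<92)&(B[...,0]<-80)&(B[...,0]>-110)&(B[...,1]<-140)&(B[...,1]>-215)
q=B[ok]; print("case ztop",np.median(c[ok][:,2]),"tail y_b",np.percentile(q[:,1],[.5,2]),"->nose",np.percentile(q[:,1],.7)+70,"(want -119)")
b=(c[...,2]>87)&(c[...,2]<100)&(abs(B[...,0]+95)<15)&(abs(B[...,1]+158)<30); print("button",B[b].mean(0),c[b].mean(0),np.percentile(c[b][:,2],[5,50,95]),b.sum())
E
python3 case.py
```

```text
9.55 [ 481.89129977 -184.3237679    40.91172759] [ -94.75158764 -154.75711136] [-2.76374239  1.68994848 -2.43386099] 43.371920508245594
case ztop 82.97877095020334 tail y_b [-189.56887509 -189.3251937 ] ->nose -119.51141054482167 (want -119)
button [ -94.47691728 -157.76000588] [ 482.42288574 -187.29197201   94.10508325] [88.51913435 95.00104261 96.47338567] 2768
```

{"fn": "servo_tool", "kwargs": {"plan": [[0,0,-0.002,0,0,0,0],[0,0,0,0,0,0,0],[0,0,0,0,0,0,0.85],[0,0,0,0,0,0,0.85],[0,0,0,0,0,0,0.85],[0,0,0.05,0,0,0,0.85],[0,0,0.1,0,0,0,0.85],[0,0,0.15,0,0,0,0.85],[0,0,0,0,0,0,0],[0,0,0,0,0,0,0],[0,0,0,0,0,0,0],[0,0,0,0,0,0,0]]}}

```text
clock: 11.1
position: [481.3, -184.4, 129.1]
ee_rot: [0.736, -0.676, -0.001, 0.001]
contact_force: [0.5, 0.8, 0.2]
gripper_width: 0.3
grasp_force: 0.0
```

```bash
python3 case.py; python3 -c "
from h import *
p=b2w(-94.8,-156); need(p[0],p[1],100,YAW)"
```

```text
11.1 [ 481.30572463 -184.38640586  129.05011218] [ -95.34037889 -154.76922043] [0.51840446 0.79003008 0.2053202 ] 0.33260466713716247
case ztop 82.94165316581577 tail y_b [-188.93811971 -188.67709724] ->nose -118.89889734051437 (want -119)
button [ -94.40096721 -156.20870103] [ 482.36530729 -185.73987669   94.37041786] [89.09203474 95.00971725 96.46206313] 883
clock 11.15 pos [ 481.4 -184.4  129.1] tyaw -3.057 q6 0.14 w -0.0 f [ 0.3 -0.   0.1]
shift shares [ 0.0017 -0.0039 -0.0971] rz share 0.0005 (full-turn alt -1.57 ) tilt fix [-0.     -0.0009 -0.    ] rows>= 0.5
```

{"fn": "servo_tool", "kwargs": {"plan": [[0.0017,-0.0039,-0.05,0,0,0,0],[0,0,-0.053,0,0,0,0],[0,0,-0.01,0,0,0,0],[0,0,-0.01,0,0,0,0],[0,0,-0.01,0,0,0,0],[0,0,-0.005,0,0,0,0],[0,0,0,0,0,0,0],[0,0,0,0,0,0,0]]}}

```text
clock: 12.15
position: [481.6, -185.6, 88.7]
ee_rot: [0.736, -0.676, -0.0, 0.0]
contact_force: [-4.0, 1.9, 5.5]
gripper_width: 0.0
grasp_force: 2.7
```

Not at the stop yet, so a few more small steps down.

{"fn": "servo_tool", "kwargs": {"plan": [[0,0,-0.005,0,0,0,0],[0,0,-0.004,0,0,0,0],[0,0,0,0,0,0,0],[0,0,0,0,0,0,0]]}}

```text
clock: 12.65
position: [481.9, -185.7, 88.0]
ee_rot: [0.737, -0.676, 0.0, 0.0]
contact_force: [-7.9, 3.4, 17.9]
gripper_width: -0.2
grasp_force: 8.3
```

At the stop (17.9 N). I'll raise and go look over the right bars.

{"fn": "servo_tool", "kwargs": {"plan": [[0,0,0.05,0,0,0,0],[0,0,0.15,0,0,0,0.5],[0,0,0.2,0,0,0,1],[0.02,-0.13,0.17,0,0,0,1],[0.02,-0.17,0,0,0,0,1],[0.02,-0.17,0,0,0,0,1],[0,0,0,0,0,0,1],[0,0,0,0,0,0,1]]}}

```text
clock: 13.65
position: [500.4, -325.6, 255.1]
ee_rot: [0.736, -0.677, 0.0, -0.0]
contact_force: [0.8, 0.4, 0.2]
gripper_width: 85.3
grasp_force: 0.0
```

```bash
cat > bars.py <<'E'
from h import *
import sys
def bars(d,xr=(330,760),yr=(-480,450),z=9,crop=None):
    hsv=cv2.cvtColor(d["image"],cv2.COLOR_RGB2HSV).astype(int); h,s,v=[hsv[...,i] for i in range(3)]
    m=(((h<8)|(h>170))&(s>140)&(v>60)).astype(np.uint8); m=cv2.morphologyEx(m,cv2.MORPH_CLOSE,np.ones((5,5)))
    c=cloud(d)
    for k in cv2.findContours(m,0,2)[0]:
        if cv2.contourArea(k)<150: continue
        w=ray(d,k[:,0,0],k[:,0,1],z)[:,:2].astype(np.float32); (cx,cy),(a,b),t=cv2.minAreaRect(w)
        if not(xr[0]<cx<xr[1] and yr[0]<cy<yr[1]): continue
        mm=np.zeros_like(m); cv2.drawContours(mm,[k],-1,1,-1)
        L=np.radians(t if a>b else t+90)%np.pi
        print("bar c",np.round([cx,cy],1),"size",round(max(a,b),1),round(min(a,b),1),"long dir",round(L,3),"z",np.median(c[mm>0][:,2]).round(1),"board",w2b([cx,cy]).round(1))
if __name__=="__main__":
    for n in sys.argv[1:]:
        print(n); d=grab(n); bars(d); last=d
E
python3 bars.py top wrist; python3 - <<'E'
from h import *
s=arm.read_state(); print(s["position"],s["clock"],s["joints"])
a=grab("wrist")["image"]; b=grab("side")["image"]
b=cv2.resize(b[180:270,250:410],None,fx=4,fy=2.5,interpolation=cv2.INTER_CUBIC); a=cv2.resize(a,(560,350)); a=np.pad(a,((0,0),(0,80),(0,0)))
cv2.imwrite("pics/n.png",np.vstack([a,b])[...,::-1])
t=grab("top"); c=cloud(t); q=c[(abs(c[...,0]-482)<40)&(abs(c[...,1]+184)<45)&(c[...,2]>86)&(c[...,2]<100)]; print("button z top view",len(q),q[:,2].max() if len(q) else 0, q.mean(0) if len(q) else 0)
E
```

```text
top
bar c [419.4 304.8] size 101.8 53.4 long dir 1.51 z 9.5 board [-115.   337.9]
wrist
bar c [ 612.3 -341.6] size 102.7 54.3 long dir 1.417 z 9.7 board [  21.7 -322.6]
bar c [ 473.3 -366.9] size 102.3 53.7 long dir 1.661 z 9.4 board [-119.  -335.9]
[ 500.39104468 -324.66922478  255.47732108] 13.75 [-3.04380403e-01  3.20302126e-01 -2.70375954e-02 -8.27430841e-05
 -1.22269539e+00  3.90468027e-01]
button z top view 62 92.60156647416329 [ 483.22137551 -182.75541874   88.25068198]
```

View pics/n.png

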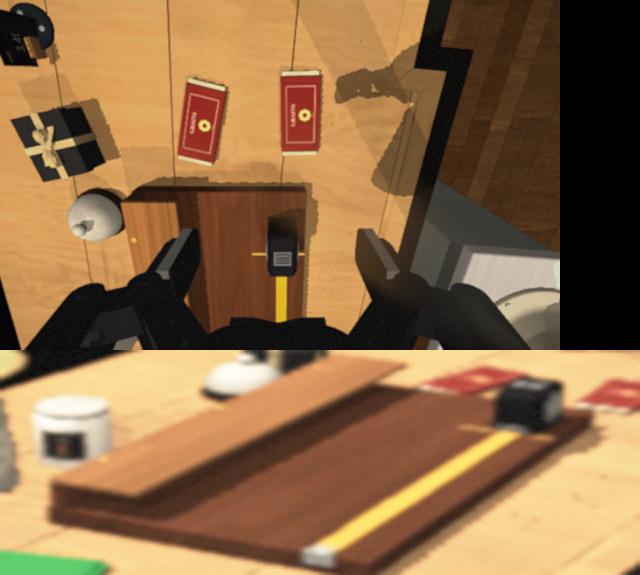

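The button is down (its top dropped from 95 to 88), the nose is on the brass line and the hook is on the left end. Both right bars are measured. Next is the near one.

```bash
python3 - <<'E'
from h import *
need(470.2,-336.5,-3,0.089)
E
```

```text
clock 13.9 pos [ 500.4 -324.5  255.6] tyaw -3.055 q6 0.39 w 85.5 f [ 0.7 -0.1 -0.4]
shift shares [-0.1007 -0.0399 -0.8622] rz share 0.0013 (full-turn alt -1.57 ) tilt fix [0.0001 0.0004 0.    ] rows>= 4.2
```

{"fn": "servo_tool", "kwargs": {"plan": [[-0.05,-0.02,-0.15,0,0,0,1],[-0.05,-0.02,-0.18,0,0,0,1],[0,0,-0.18,0,0,0,1],[0,0,-0.18,0,0,0,0.9],[0,0,-0.1,0,0,0,0.9],[0,0,-0.05,0,0,0,0.9],[0,0,-0.022,0,0,0,0.9],[0,0,0,0,0,0,0.9]]}}

```text
clock: 14.9
position: [470.9, -337.5, -2.6]
ee_rot: [0.737, -0.676, 0.001, -0.0]
contact_force: [-0.1, 0.1, -0.5]
gripper_width: 77.0
grasp_force: 0.0
```

{"fn": "servo_tool", "kwargs": {"plan": [[0,0,0,0,0,0,0],[0,0,0,0,0,0,0],[0,0,0,0,0,0,0],[0,0,0,0,0,0,0]]}}

```text
clock: 15.4
position: [471.3, -337.9, -1.5]
ee_rot: [0.737, -0.676, 0.002, -0.0]
contact_force: [0.2, 0.8, 6.7]
gripper_width: 52.6
grasp_force: 63.5
```

```bash
python3 - <<'E'
from h import *
p=b2w(-40,-50); need(p[0],p[1],150,YAW+np.pi/2)
E
```

```text
clock 15.4 pos [ 471.3 -337.9   -1.5] tyaw -3.056 q6 0.43 w 52.6 f [0.2 0.8 6.7]
shift shares [0.1872 0.8754 0.5051] rz share -0.7852 (full-turn alt 0.786 ) tilt fix [0.0007 0.0014 0.    ] rows>= 8.4
```

{"fn": "servo_tool", "kwargs": {"plan": [[0,0,0.1,0,0,0,0],[0,0,0.2,0,0,0,0],[0,0,0.2,0,0,0,0],[0.0187,0.0875,0,0,0,0.0786,0],[0.0187,0.0875,0,0,0,0.0786,0],[0.0187,0.0875,0,0,0,0.0786,0],[0.0187,0.0875,0,0,0,0.0786,0],[0.0187,0.0875,0,0,0,0.0786,0],[0.0187,0.0875,0,0,0,0.0786,0],[0.0187,0.0875,0,0,0,0.0786,0],[0.0187,0.0875,0,0,0,0.0786,0],[0.0187,0.0875,0,0,0,0.0786,0],[0.0187,0.0875,0,0,0,0.0786,0],[0,0,0,0,0,0,0],[0,0,0,0,0,0,0]]}}

```text
clock: 17.27
position: [525.9, -75.1, 146.7]
ee_rot: [0.999, 0.042, -0.0, -0.0]
contact_force: [-0.0, -0.3, -0.6]
gripper_width: 53.1
grasp_force: 63.3
```

```bash
python3 - <<'E'
from h import *
p=b2w(-40,-50); need(p[0],p[1],27,YAW+np.pi/2)
d=grab("wrist"); save(d,"w5.png")
E
python3 bars.py top
```

```text
clock 17.27 pos [525.9 -75.1 146.7] tyaw -1.486 q6 1.49 w 53.1 f [-0.  -0.3 -0.6]
shift shares [ 0.0052 -0.0004 -0.3989] rz share 0.0006 (full-turn alt -1.57 ) tilt fix [-0.     -0.0001 -0.    ] rows>= 1.9
top
bar c [419.2 304.9] size 101.9 53.4 long dir 1.508 z 9.2 board [-115.2  338. ]
bar c [ 611.7 -340.3] size 101.8 53.1 long dir 1.418 z 9.7 board [  21.1 -321.3]
```

View pics/w5.png

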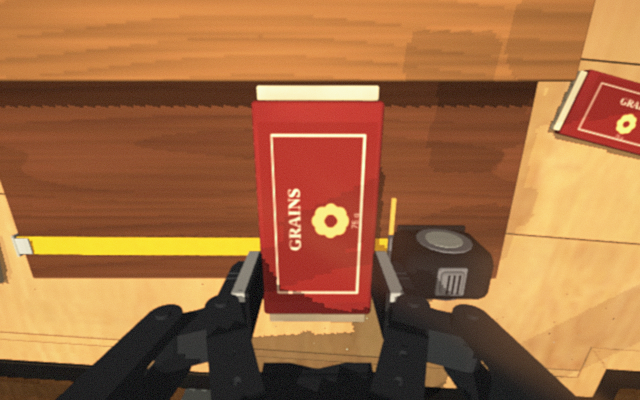

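The bar is held square, its front end just before the shelf edge, and the blade and case are clear. I'll lower it and slide it in.

{"fn": "servo_tool", "kwargs": {"plan": [[0.005,0,-0.15,0,0,0,0],[0,0,-0.15,0,0,0,0],[0,0,-0.07,0,0,0,0],[0,0,-0.035,0,0,0,0],[0,0,0,0,0,0,0],[0.04,0.0035,0,0,0,0,0],[0.04,0.0035,0,0,0,0,0],[0.04,0.0035,0,0,0,0,0],[0.04,0.0035,0,0,0,0,0],[0.03,0.0026,0,0,0,0,0],[0,0,0,0,0,0,0]]}}

```text
clock: 18.75
position: [585.4, -69.8, 25.0]
ee_rot: [0.999, 0.043, 0.0, -0.0]
contact_force: [0.7, 0.4, -1.6]
gripper_width: 52.8
grasp_force: 63.3
```

```bash
python3 - <<'E'
from h import *
p=b2w(24,-50); need(p[0],p[1],25,YAW+np.pi/2)
E
```

```text
clock 18.75 pos [585.4 -69.8  25. ] tyaw -1.485 q6 1.5 w 52.8 f [ 0.7  0.4 -1.6]
shift shares [0.0194 0.0002 0.0002] rz share -0.0001 (full-turn alt 1.571 ) tilt fix [-0.      0.0001  0.    ] rows>= 0.1
```

{"fn": "servo_tool", "kwargs": {"plan": [[0.007,0.0006,-0.003,0,0,0,0],[0.007,0.0006,0,0,0,0,0],[0.005,0.0004,0,0,0,0,0],[0,0,0,0,0,0,0]]}}

```text
clock: 19.25
position: [590.5, -69.4, 24.3]
ee_rot: [0.999, 0.043, 0.0, -0.0]
contact_force: [0.4, 0.2, -0.1]
gripper_width: 52.8
grasp_force: 63.3
```

{"fn": "servo_tool", "kwargs": {"plan": [[0.006,0.0005,0,0,0,0,0],[0.005,0.0004,0,0,0,0,0],[0,0,0,0,0,0,0]]}}

```text
clock: 19.62
position: [590.8, -69.4, 23.6]
ee_rot: [0.999, 0.043, -0.003, 0.0]
contact_force: [-6.0, 0.1, 1.9]
gripper_width: 52.9
grasp_force: 63.6
```

{"fn": "servo_tool", "kwargs": {"plan": [[0.005,0.0004,0,0,0,0,0],[0,0,0,0,0,0,0]]}}

```text
clock: 19.88
position: [590.8, -69.4, 23.6]
ee_rot: [0.999, 0.043, -0.005, 0.0]
contact_force: [-8.5, 1.2, 3.7]
gripper_width: 53.3
grasp_force: 63.8
```

The bar has met the rail (TCP at board x 23.6, expected 23.9). I'll release it and retreat.

{"fn": "servo_tool", "kwargs": {"plan": [[-0.009,-0.0008,0,0,0,0,0],[0,0,0,0,0,0,0],[0,0,0,0,0,0,0.78],[0,0,0,0,0,0,0.78],[0,0,0.03,0,0,0,0.78],[0,0,0.1,0,0,0,0.78],[-0.05,0,0.18,0,0,0,0.9],[-0.15,0,0.1,0,0,0,1],[0,0,0,0,0,0,1]]}}

```text
clock: 21.0
position: [532.3, -69.2, 151.2]
ee_rot: [0.999, 0.043, 0.004, -0.0]
contact_force: [0.2, -0.7, -0.3]
gripper_width: 85.4
grasp_force: 0.0
```

```bash
cat > look.py <<'E'
from h import *
from bars import bars
s=arm.read_state(); print(s["clock"],s["position"])
d=grab("wrist"); save(d,"look.png")
hsv=cv2.cvtColor(d["image"],cv2.COLOR_RGB2HSV).astype(int); h,q,v=[hsv[...,i] for i in range(3)]
m=(((h<8)|(h>170))&(q>140)&(v>40)).astype(np.uint8); m=cv2.morphologyEx(m,cv2.MORPH_CLOSE,np.ones((5,5)))
for k in cv2.findContours(m,0,2)[0]:
    if cv2.contourArea(k)<300: continue
    w=np.array([w2b(p) for p in ray(d,k[:,0,0],k[:,0,1],34)])
    if w[:,0].min()<-60 or abs(w[:,1].mean())>240: continue
    mid=w[(w[:,0]>8)&(w[:,0]<42)]; e=w[w[:,0]<w[:,0].min()+4]
    c=np.median(w[:,1]); Lf=mid[mid[:,1]>c]; Rt=mid[mid[:,1]<c]
    print("bar rear x_b",w[:,0].min().round(1),"y",Rt[:,1].mean().round(1),Lf[:,1].mean().round(1),"slopes",np.polyfit(Rt[:,0],Rt[:,1],1)[0].round(3),np.polyfit(Lf[:,0],Lf[:,1],1)[0].round(3))
E
python3 look.py; python3 bars.py top
```

```text
21.0 [532.34573212 -69.22004764 151.24533836]
bar rear x_b -0.1 y -78.4 -23.6 slopes -0.005 0.007
top
bar c [419.2 304.8] size 101.8 53.6 long dir 1.511 z 9.3 board [-115.2  337.9]
bar c [ 611.6 -340.3] size 101.8 53.0 long dir 1.418 z 9.8 board [  21.  -321.3]
```

Bar 1 is home: rear edge at board x 0, square, y -78 to -24. Now the far right bar.

```bash
python3 - <<'E'
from h import *
need(616.6,-311.4,-2.5,-0.153)
E
```

```text
clock 21.1 pos [533.2 -69.2 148.5] tyaw -1.484 q6 1.48 w 85.8 f [ 0.6  0.6 -0.6]
shift shares [ 0.2781 -0.8073 -0.5032] rz share 0.6657 (full-turn alt -0.905 ) tilt fix [-0.0002  0.0016  0.    ] rows>= 7.1
```

{"fn": "servo_tool", "kwargs": {"plan": [[0.0278,-0.0807,0,0,0,-0.0905,1],[0.0278,-0.0807,0,0,0,-0.0905,1],[0.0278,-0.0807,0,0,0,-0.0905,1],[0.0278,-0.0807,0,0,0,-0.0905,1],[0.0278,-0.0807,0,0,0,-0.0905,1],[0.0278,-0.0807,0,0,0,-0.0905,1],[0.0278,-0.0807,0,0,0,-0.0905,1],[0.0278,-0.0807,0,0,0,-0.0905,1],[0.0278,-0.0807,0,0,0,-0.0905,1],[0.0278,-0.0807,0,0,0,-0.0905,1],[0,0,0,0,0,0,1],[0,0,0,0,0,0,1]]}}

```text
clock: 22.6
position: [615.9, -311.2, 145.8]
ee_rot: [-0.651, 0.759, 0.001, -0.001]
contact_force: [0.3, -0.1, 0.1]
gripper_width: 85.0
grasp_force: 0.0
```

```bash
python3 bars.py wrist top; python3 - <<'E'
from h import *
need(616.6,-311.4,-2.5,-0.153)
E
```

```text
wrist
bar c [ 612.7 -341.7] size 103.4 53.7 long dir 1.416 z 9.5 board [  22.1 -322.8]
top
bar c [419.2 304.8] size 101.8 53.4 long dir 1.508 z 9.3 board [-115.2  338. ]
bar c [594.7 -71.4] size 57.7 51.3 long dir 1.672 z 34.7 board [ 27.3 -51.9]
bar c [ 611.1 -346. ] size 61.4 52.7 long dir 1.44 z 10.1 board [  20.1 -327. ]
clock 22.7 pos [ 615.9 -310.7  146.7] tyaw 2.99 q6 0.08 w 85.1 f [-0.   0.6 -0.6]
shift shares [ 0.0023 -0.0023 -0.4972] rz share -0.0008 (full-turn alt 1.57 ) tilt fix [-0.0002 -0.0005 -0.    ] rows>= 2.4
```

{"fn": "servo_tool", "kwargs": {"plan": [[0.002,-0.002,-0.15,0,0,0,1],[0,0,-0.15,0,0,0,0.9],[0,0,-0.12,0,0,0,0.9],[0,0,-0.05,0,0,0,0.9],[0,0,-0.024,0,0,0,0.9],[0,0,0,0,0,0,0.9],[0,0,0,0,0,0,0],[0,0,0,0,0,0,0],[0,0,0,0,0,0,0],[0,0,0,0,0,0,0]]}}

```text
clock: 23.95
position: [617.8, -312.4, 1.3]
ee_rot: [-0.651, 0.759, -0.002, 0.001]
contact_force: [-0.2, 1.5, 6.9]
gripper_width: 52.5
grasp_force: 63.2
```

```bash
python3 - <<'E'
from h import *
p=b2w(-42,27); need(p[0],p[1],150,YAW+np.pi/2)
E
```

```text
clock 23.95 pos [ 617.8 -312.4    1.3] tyaw 2.989 q6 0.08 w 52.5 f [-0.2  1.5  6.9]
shift shares [-0.3298  1.0456  0.4957] rz share -0.6662 (full-turn alt 0.905 ) tilt fix [0.0007 0.0016 0.    ] rows>= 7.1
```

{"fn": "servo_tool", "kwargs": {"plan": [[0,0,0.1,0,0,0,0],[0,0,0.2,0,0,0,0],[0,0,0.2,0,0,0,0],[-0.033,0.1046,0,0,0,0.0905,0],[-0.033,0.1046,0,0,0,0.0905,0],[-0.033,0.1046,0,0,0,0.0905,0],[-0.033,0.1046,0,0,0,0.0905,0],[-0.033,0.1046,0,0,0,0.0905,0],[-0.033,0.1046,0,0,0,0.0905,0],[-0.033,0.1046,0,0,0,0.0905,0],[-0.033,0.1046,0,0,0,0.0905,0],[-0.033,0.1046,0,0,0,0.0905,0],[-0.033,0.1046,0,0,0,0.0905,0],[0,0,0,0,0,0,0],[0,0,0,0,0,0,0]]}}

```text
clock: 25.82
position: [517.5, 1.7, 149.1]
ee_rot: [0.999, 0.043, 0.0, -0.0]
contact_force: [0.1, -0.4, -1.2]
gripper_width: 52.2
grasp_force: 63.1
```

```bash
cat > held.py <<'E'
from h import *
import sys
yb=float(sys.argv[1]); p=b2w(-42,yb); need(p[0],p[1],27,YAW+np.pi/2)
s=arm.read_state(); d=grab("wrist"); c=cloud(d); z0=s["position"][2]
hsv=cv2.cvtColor(d["image"],cv2.COLOR_RGB2HSV).astype(int); h,q,v=[hsv[...,i] for i in range(3)]
m=((h<8)|(h>170))&(q>140)&(v>60)&(abs(c[...,2]-z0-8)<30)
m=cv2.morphologyEx(m.astype(np.uint8),cv2.MORPH_OPEN,np.ones((5,5)))
k=max(cv2.findContours(m,0,2)[0],key=cv2.contourArea); mm=np.zeros_like(m); cv2.drawContours(mm,[k],-1,1,-1)
w=c[(mm>0)&(c[...,2]>0)]; B=np.array([w2b(x) for x in w[::7]]); Z=w[::7,2]
A=np.c_[B,np.ones(len(B))]; co=np.linalg.lstsq(A,Z,rcond=None)[0]
r=cv2.minAreaRect(B.astype(np.float32)); print("held bar in board",r,"slope x,y",co[:2].round(3),"z mean-tcp",Z.mean()-z0,"bar x_b",np.percentile(B[:,0],[1,99]),"tcp",w2b(s["position"]))
E
python3 held.py 27; python3 bars.py top
```

```text
clock 25.82 pos [517.5   1.7 149.1] tyaw -1.486 q6 1.34 w 52.2 f [ 0.1 -0.4 -1.2]
shift shares [ 0.0044 -0.0013 -0.4072] rz share 0.0005 (full-turn alt -1.57 ) tilt fix [-0.      0.0001  0.    ] rows>= 2.0
held bar in board ((-12.209701538085938, 25.74960708618164), (54.811580657958984, 105.6430892944336), 89.00015258789062) slope x,y [ 0.012 -0.   ] z mean-tcp 8.164564308140882 bar x_b [-63.35429927  37.76435354] tcp [-43.26808191  27.48748455]
top
bar c [595.4 -72.5] size 56.7 47.8 long dir 1.592 z 34.6 board [ 27.9 -53.1]
```

{"fn": "servo_tool", "kwargs": {"plan": [[0.004,-0.001,-0.15,0,0,0,0],[0,0,-0.15,0,0,0,0],[0,0,-0.07,0,0,0,0],[0,0,-0.038,0,0,0,0],[0,0,0,0,0,0,0],[0.04,0.0035,0,0,0,0,0],[0.04,0.0035,0,0,0,0,0],[0.04,0.0035,0,0,0,0,0],[0.04,0.0035,0,0,0,0,0],[0.03,0.0026,0,0,0,0,0],[0.01,0.0009,0,0,0,0,0],[0,0,0,0,0,0,0]]}}

```text
clock: 27.42
position: [578.7, 6.8, 26.5]
ee_rot: [0.999, 0.043, -0.0, -0.0]
contact_force: [0.1, -0.3, -0.6]
gripper_width: 52.5
grasp_force: 63.1
```

{"fn": "servo_tool", "kwargs": {"plan": [[0.007,0.0006,0,0,0,0,0],[0.006,0.0005,0,0,0,0,0],[0,0,0,0,0,0,0]]}}

```text
clock: 27.8
position: [582.7, 7.1, 26.7]
ee_rot: [0.999, 0.043, 0.0, -0.0]
contact_force: [0.5, -0.6, -1.3]
gripper_width: 52.5
grasp_force: 63.1
```

{"fn": "servo_tool", "kwargs": {"plan": [[0.006,0.0005,-0.003,0,0,0,0],[0.005,0.0004,0,0,0,0,0],[0,0,0,0,0,0,0]]}}

```text
clock: 28.18
position: [583.5, 7.1, 26.3]
ee_rot: [0.999, 0.043, -0.003, 0.0]
contact_force: [-7.3, 0.9, 7.7]
gripper_width: 52.4
grasp_force: 64.1
```

{"fn": "servo_tool", "kwargs": {"plan": [[0.006,0.0005,0,0,0,0,0],[0,0,0,0,0,0,0]]}}

```text
clock: 28.42
position: [583.5, 7.1, 26.2]
ee_rot: [0.999, 0.043, -0.004, 0.0]
contact_force: [-10.1, 1.5, 11.5]
gripper_width: 52.5
grasp_force: 64.5
```

At the rail. Release and retreat.

{"fn": "servo_tool", "kwargs": {"plan": [[-0.012,-0.001,0,0,0,0,0],[0,0,0,0,0,0,0],[0,0,0,0,0,0,0.74],[0,0,0,0,0,0,0.74],[0,0,0.03,0,0,0,0.74],[0,0,0.1,0,0,0,0.74],[-0.05,0,0.18,0,0,0,0.9],[-0.15,0.1,0.1,0,0,0,1],[0,0,0,0,0,0,1]]}}

```text
clock: 29.55
position: [523.8, 38.6, 152.5]
ee_rot: [0.999, 0.044, 0.003, -0.001]
contact_force: [0.4, -0.1, 0.0]
gripper_width: 85.2
grasp_force: 0.0
```

```bash
python3 look.py; python3 bars.py top wrist
```

```text
29.55 [523.79034391  38.6229183  152.47432469]
bar rear x_b 0.5 y -78.9 -21.6 slopes -0.115 0.021
bar rear x_b -0.4 y -2.1 53.9 slopes -0.081 0.089
top
bar c [593.9 -72.4] size 56.7 50.8 long dir 1.593 z 34.7 board [ 26.4 -52.9]
wrist
bar c [422.3 303.3] size 107.3 56.5 long dir 1.509 z 9.2 board [-112.2  336.2]
bar c [590.7 -85.2] size 80.0 53.9 long dir 1.658 z 34.3 board [ 22.2 -65.3]
bar c [5.834e+02 3.000e-01] size 70.0 53.9 long dir 1.652 z 34.4 board [22.3 20.5]
```

Both bars are home. Now the left bar: I'll grip its end nearest the board.

```bash
python3 - <<'E'
from h import *
need(417.4,274.9,150,-0.06)
E
```

```text
clock 29.7 pos [524.4  37.2 148.9] tyaw -1.484 q6 1.28 w 85.3 f [ 0.1 -0.3 -0.4]
shift shares [-0.3567  0.7922  0.0038] rz share 0.7122 (full-turn alt -0.859 ) tilt fix [-0.0001  0.0002  0.    ] rows>= 7.6
```

{"fn": "servo_tool", "kwargs": {"plan": [[-0.0357,0.0792,0,0,0,-0.0859,1],[-0.0357,0.0792,0,0,0,-0.0859,1],[-0.0357,0.0792,0,0,0,-0.0859,1],[-0.0357,0.0792,0,0,0,-0.0859,1],[-0.0357,0.0792,0,0,0,-0.0859,1],[-0.0357,0.0792,0,0,0,-0.0859,1],[-0.0357,0.0792,0,0,0,-0.0859,1],[-0.0357,0.0792,0,0,0,-0.0859,1],[-0.0357,0.0792,0,0,0,-0.0859,1],[-0.0357,0.0792,0,0,0,-0.0859,1],[0,0,0,0,0,0,1],[0,0,0,0,0,0,1]]}}

```text
clock: 31.2
position: [417.3, 274.2, 147.8]
ee_rot: [-0.686, 0.728, -0.0, -0.001]
contact_force: [0.3, 0.2, -0.5]
gripper_width: 85.4
grasp_force: 0.0
```

```bash
python3 bars.py top wrist; python3 - <<'E'
from h import *
need(417.4,274.9,-1,-0.06); save(grab("wrist"),"w7.png")
E
```

```text
top
bar c [418.  285.2] size 62.5 53.4 long dir 1.509 z 9.2 board [-118.1  318.5]
bar c [587.6   6.5] size 58.3 51.2 long dir 1.66 z 34.4 board [27.  26.3]
bar c [593.9 -72.4] size 56.7 50.8 long dir 1.593 z 34.4 board [ 26.4 -52.9]
wrist
bar c [419.6 303.6] size 102.4 53.7 long dir 1.509 z 9.6 board [-114.9  336.7]
clock 31.3 pos [417.4 274.  148.2] tyaw 3.08 q6 -0.97 w 85.2 f [ 0.1 -0.2 -0.7]
shift shares [ 0.      0.0031 -0.4973] rz share 0.0006 (full-turn alt -1.57 ) tilt fix [ 0.0005 -0.0004  0.    ] rows>= 2.4
```

View pics/w7.png

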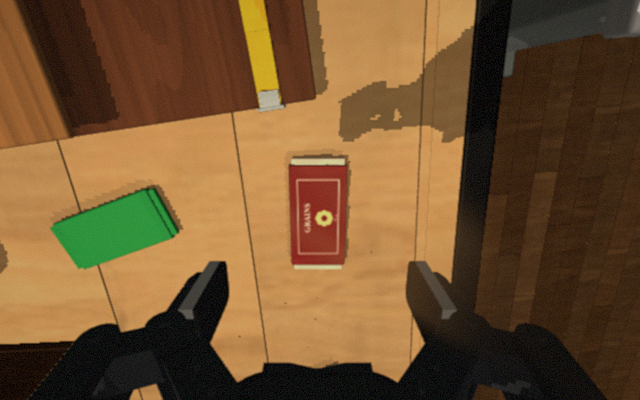

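The bar at (319,212) is unmoved, with free room around it; the decoy is well to the side and the hook is at (268,98).

{"fn": "servo_tool", "kwargs": {"plan": [[0.001,0.001,-0.15,0,0,0,1],[0,0,-0.15,0,0,0,0.9],[0,0,-0.12,0,0,0,0.9],[0,0,-0.05,0,0,0,0.9],[0,0,-0.025,0,0,0,0.9],[0,0,0,0,0,0,0.9],[0,0,0,0,0,0,0],[0,0,0,0,0,0,0],[0,0,0,0,0,0,0],[0,0,0,0,0,0,0]]}}

```text
clock: 32.6
position: [417.9, 275.6, 1.8]
ee_rot: [-0.685, 0.728, -0.0, 0.001]
contact_force: [-0.5, -0.8, 5.1]
gripper_width: 52.1
grasp_force: 61.6
```

```bash
python3 - <<'E'
from h import *
p=b2w(-42,104); need(p[0],p[1],150,YAW+np.pi/2)
E
```

```text
clock 32.6 pos [417.9 275.6   1.8] tyaw 3.081 q6 -0.97 w 52.1 f [-0.5 -0.8  5.1]
shift shares [ 0.3145 -0.6586  0.4941] rz share -0.7123 (full-turn alt 0.859 ) tilt fix [-0.0008  0.0008  0.    ] rows>= 7.6
```

{"fn": "servo_tool", "kwargs": {"plan": [[0,0,0.1,0,0,0,0],[0,0,0.2,0,0,0,0],[0,0,0.195,0,0,0,0],[0.035,-0.0732,0,0,0,-0.0791,0],[0.035,-0.0732,0,0,0,-0.0791,0],[0.035,-0.0732,0,0,0,-0.0791,0],[0.035,-0.0732,0,0,0,-0.0791,0],[0.035,-0.0732,0,0,0,-0.0791,0],[0.035,-0.0732,0,0,0,-0.0791,0],[0.035,-0.0732,0,0,0,-0.0791,0],[0.035,-0.0732,0,0,0,-0.0791,0],[0.035,-0.0732,0,0,0,-0.0791,0],[0,0,0,0,0,0,0],[0,0,0,0,0,0,0]]}}

```text
clock: 34.35
position: [511.5, 77.6, 149.0]
ee_rot: [-0.044, 0.999, 0.0, 0.0]
contact_force: [-0.4, 0.3, -0.6]
gripper_width: 52.5
grasp_force: 63.1
```

```bash
python3 held.py 104; python3 - <<'E'
from h import *
save(grab("wrist"),"w8.png")
E
```

```text
clock 34.35 pos [511.5  77.6 149. ] tyaw 1.658 q6 -1.95 w 52.5 f [-0.4  0.3 -0.6]
shift shares [ 0.0022  0.0012 -0.4067] rz share -0.0006 (full-turn alt 1.57 ) tilt fix [-0.0002  0.0001  0.    ] rows>= 2.0
held bar in board ((-52.503273010253906, 102.35858917236328), (147.0155487060547, 37.18264389038086), 0.6456265449523926) slope x,y [-0.102  0.001] z mean-tcp 8.062079434776422 bar x_b [-49.02297011  18.6681371 ] tcp [-42.70325651 103.69671404]
```

View pics/w8.png

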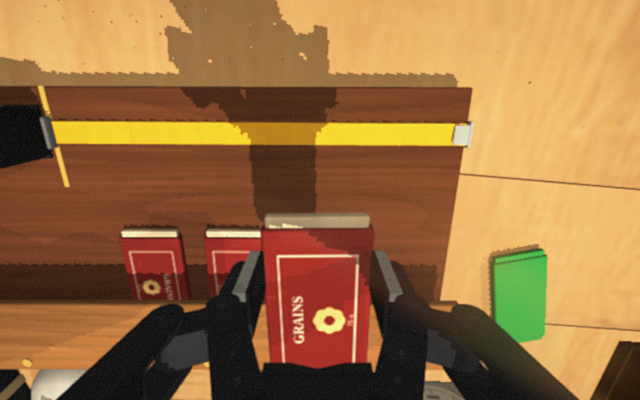

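The held bar is square at board y 103. The blade, hook and nose sit where they should. The camera now faces from behind, so I'll check that its mount clears the shelf and jar.

```bash
python3 - <<'E'
from h import *
d=grab("wrist"); print(np.array(d["mount"])[:3,3], d["c2w"][:3,3])
t=grab("top"); print("jar approx",ray(t,300,133,78), "bell",ray(t,385,140,40))
E
```

```text
[  83.26618747   -1.35433983 -142.83897832] [428.691278    69.31739436 291.77738482]
jar approx [[768.5667766   67.26510876  78.        ]] bell [[ 763.24668427 -180.63286157   40.        ]]
```

{"fn": "servo_tool", "kwargs": {"plan": [[0.002,0.001,-0.15,0,0,0,0],[0,0,-0.15,0,0,0,0],[0,0,-0.07,0,0,0,0],[0,0,-0.038,0,0,0,0],[0,0,0,0,0,0,0],[0.04,0.0035,0,0,0,0,0],[0.04,0.0035,0,0,0,0,0],[0.04,0.0035,0,0,0,0,0],[0.04,0.0035,0,0,0,0,0],[0.03,0.0026,0,0,0,0,0],[0.015,0.0013,-0.002,0,0,0,0],[0,0,0,0,0,0,0]]}}

```text
clock: 36.05
position: [572.0, 82.2, 26.8]
ee_rot: [-0.043, 0.999, -0.001, -0.003]
contact_force: [-8.3, -0.4, 12.4]
gripper_width: 52.2
grasp_force: 64.8
```

{"fn": "servo_tool", "kwargs": {"plan": [[0.006,0.0005,0,0,0,0,0],[0.006,0.0005,0,0,0,0,0],[0,0,0,0,0,0,0]]}}

```text
clock: 36.42
position: [575.4, 82.4, 26.8]
ee_rot: [-0.043, 0.999, -0.001, -0.003]
contact_force: [-9.1, -0.4, 12.8]
gripper_width: 52.1
grasp_force: 64.8
```

Those are friction forces from pressing on the board; it is still moving. I'll ease up a little and continue.

{"fn": "servo_tool", "kwargs": {"plan": [[0,0,0.004,0,0,0,0],[0.006,0.0005,0,0,0,0,0],[0,0,0,0,0,0,0]]}}

```text
clock: 36.8
position: [575.5, 82.4, 26.8]
ee_rot: [-0.042, 0.999, -0.001, -0.005]
contact_force: [-10.5, 0.9, 9.9]
gripper_width: 52.0
grasp_force: 64.4
```

{"fn": "servo_tool", "kwargs": {"plan": [[0.006,0.0005,0,0,0,0,0],[0.006,0.0005,0,0,0,0,0],[0,0,0,0,0,0,0]]}}

```text
clock: 37.17
position: [575.5, 82.4, 26.8]
ee_rot: [-0.042, 0.999, -0.002, -0.009]
contact_force: [-19.8, 3.2, 16.4]
gripper_width: 52.3
grasp_force: 65.2
```

{"fn": "servo_tool", "kwargs": {"plan": [[-0.018,-0.0015,0,0,0,0,0],[0,0,0,0,0,0,0],[0,0,0,0,0,0,0.74],[0,0,0,0,0,0,0.74],[0,0,0.03,0,0,0,0.74],[0,0,0.1,0,0,0,0.74],[-0.05,-0.08,0.18,0,0,0,0.9],[-0.15,-0.1,0.2,0,0,0,1],[-0.15,-0.1,0.15,0,0,0,1],[0,0,0,0,0,0,1],[0,0,0,0,0,0,1]]}}

```text
clock: 38.55
position: [488.0, 9.7, 206.9]
ee_rot: [-0.043, 0.999, 0.0, 0.001]
contact_force: [0.8, 0.7, -0.3]
gripper_width: 85.7
grasp_force: 0.0
```

```bash
python3 look.py; python3 bars.py top; python3 - <<'E'
from h import *
a=grab("wrist")["image"]; b=grab("side")["image"]
b=cv2.resize(b[170:270,250:410],None,fx=4,fy=2.4,interpolation=cv2.INTER_CUBIC); a=cv2.resize(a,(560,350)); a=np.pad(a,((0,0),(0,80),(0,0)))
cv2.imwrite("pics/f.png",np.vstack([a,b])[...,::-1])
E
```

```text
38.55 [488.04015544   9.66718048 206.91081786]
bar rear x_b 28.6 y -198.6 -165.6 slopes -2.215 0.291
top
bar c [581.   84.1] size 58.0 50.9 long dir 1.672 z 34.5 board [ 27.  104.2]
bar c [581.6 -45.6] size 113.7 72.7 long dir 1.656 z 34.5 board [ 16.5 -25.1]look.py:13: RuntimeWarning: Mean of empty slice.
  print("bar rear x_b",w[:,0].min().round(1),"y",Rt[:,1].mean().round(1),Lf[:,1].mean().round(1),"slopes",np.polyfit(Rt[:,0],Rt[:,1],1)[0].round(3),np.polyfit(Lf[:,0],Lf[:,1],1)[0].round(3))
  ret = ret.dtype.type(ret / rcount)
Traceback (most recent call last):
  File "look.py", line 13, in <module>
    print("bar rear x_b",w[:,0].min().round(1),"y",Rt[:,1].mean().round(1),Lf[:,1].mean().round(1),"slopes",np.polyfit(Rt[:,0],Rt[:,1],1)[0].round(3),np.polyfit(Lf[:,0],Lf[:,1],1)[0].round(3))
                                                                                                            ~~~~~~~~~~^^^^^^^^^^^^^^^^^^^
TypeError: expected non-empty vector for x
```

View pics/f.png

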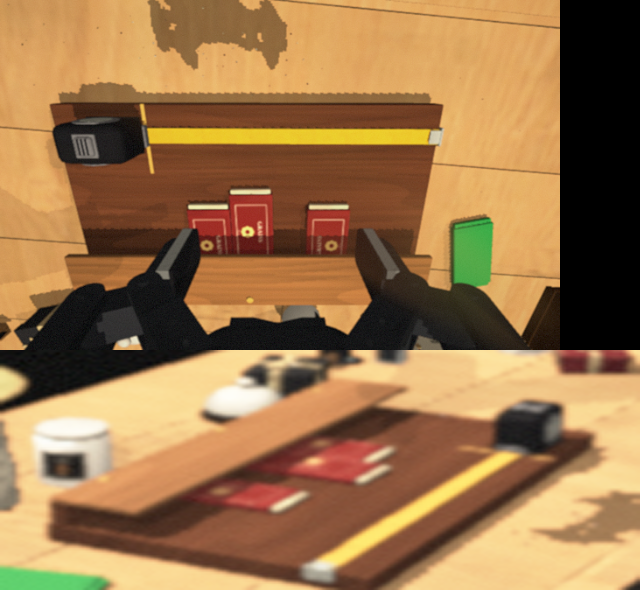

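The middle bar was knocked aside. It now lies next to bar 1 with its rear about 20 mm out; the tape and the other bars look right. I'll step back and measure it.

{"fn": "servo_tool", "kwargs": {"plan": [[-0.1,0,0,0,0,0,0],[-0.15,0,0,0,0,0,0],[0,0,0,0,0,0,0],[0,0,0,0,0,0,0]]}}

```text
clock: 39.25
position: [413.6, 10.0, 206.2]
ee_rot: [-0.043, 0.999, -0.0, 0.0]
contact_force: [-0.7, -0.7, 0.6]
gripper_width: 12.3
grasp_force: 0.0
```

```bash
cat > ends.py <<'E'
from h import *
for n in("top","wrist"):
    d=grab(n); c=cloud(d); hsv=cv2.cvtColor(d["image"],cv2.COLOR_RGB2HSV).astype(int); h,q,v=[hsv[...,i] for i in range(3)]
    B=np.stack([(c[...,:2]-O)@EX,(c[...,:2]-O)@EY],-1)
    m=(((h<8)|(h>170))&(q>140)&(v>60)&(abs(c[...,2]-34)<5)&(B[...,0]>-46)&(B[...,0]<48)&(abs(B[...,1])<230)).astype(np.uint8)
    vv,uu=np.nonzero(m); w=np.array([w2b(p) for p in ray(d,uu,vv,34)]); print(n,len(w))
    # front profile: min x_b per 4 mm of y
    out=[]
    for y in range(-100,150,4):
        k=w[(w[:,1]>=y)&(w[:,1]<y+4)]
        if len(k)>3: out.append((y+2,round(float(np.percentile(k[:,0],3)),1)))
    print(out)
    for x in (4,12,20,28,36,42):
        k=np.sort(w[abs(w[:,0]-x)<3][:,1])
        g=np.nonzero(np.diff(k)>4)[0]; print(x,[(k[a].round(1),k[b].round(1)) for a,b in zip(np.r_[0,g+1],np.r_[g,len(k)-1])])
E
python3 ends.py; python3 -c "
from h import *
need(500,0,200,YAW+np.pi/2)"
```

```text
top 979
[(-78, 2.7), (-74, 2.9), (-70, 1.5), (-66, 3.4), (-62, 3.6), (-58, 2.2), (-54, 4.2), (-50, 4.3), (-46, 2.0), (-42, 2.1), (-38, 0.7), (-34, 2.7), (-30, 5.7), (-26, -2.3), (-22, -18.6), (-18, -16.2), (-14, -15.5), (-10, -17.9), (-6, -15.8), (-2, -18.2), (2, -20.1), (6, -17.6), (10, -19.5), (14, -17.1), (18, -16.4), (22, -16.2), (26, -16.1), (30, -16.9), (74, 3.0), (78, 4.1), (82, 2.5), (86, 4.6), (90, 3.1), (94, 2.4), (98, 2.7), (102, 0.9), (106, 3.0), (110, 3.1), (114, 1.7), (118, 3.8), (122, 2.3), (126, 4.3), (130, 20.5)]
4 [(np.float64(-77.4), np.float64(27.9)), (np.float64(74.3), np.float64(126.7))]
12 [(np.float64(-77.8), np.float64(30.1)), (np.float64(73.7), np.float64(126.2))]
20 [(np.float64(-78.4), np.float64(29.7)), (np.float64(76.1), np.float64(128.5))]
28 [(np.float64(-79.1), np.float64(-11.5)), (np.float64(8.8), np.float64(29.3)), (np.float64(75.7), np.float64(131.1))]
36 [(np.float64(-79.5), np.float64(-12.1)), (np.float64(5.1), np.float64(28.8)), (np.float64(75.2), np.float64(127.7))]
42 [(np.float64(-77.2), np.float64(28.4)), (np.float64(74.9), np.float64(127.4)
[... 375 characters left out ...]
(-78.4), np.float64(-9.2)), (np.float64(97.0), np.float64(128.1))]
12 [(np.float64(-78.5), np.float64(-69.7)), (np.float64(-32.5), np.float64(-18.0)), (np.float64(105.8), np.float64(120.3))]
clock 39.35 pos [413.8   9.9 206.1] tyaw 1.657 q6 -1.91 w -0.0 f [ 0.  -0.3  0.8]
shift shares [ 0.2874 -0.033  -0.0204] rz share -0.0 (full-turn alt 1.571 ) tilt fix [ 0.0002 -0.0001  0.    ] rows>= 1.4Traceback (most recent call last):
  File "ends.py", line 15, in <module>
    g=np.nonzero(np.diff(k)>4)[0]; print(x,[(k[a].round(1),k[b].round(1)) for a,b in zip(np.r_[0,g+1],np.r_[g,len(k)-1])])
                                             ~^^^
IndexError: index 0 is out of bounds for axis 0 with size 0
```

The middle bar spans y -24 to 30, is square, and its rear is at x -19. I'll push it home by its end with the nearly shut fingers.

```bash
python3 - <<'E'
from h import *
p=b2w(-48,3); need(p[0],p[1],28,YAW+np.pi/2); print(p, b2w(-11,3))
E
```

```text
clock 39.35 pos [413.8   9.9 206.1] tyaw 1.657 q6 -1.91 w -0.0 f [ 0.  -0.3  0.8]
shift shares [ 0.3371 -0.1101 -0.5937] rz share -0.0 (full-turn alt 1.571 ) tilt fix [ 0.0002 -0.0001  0.    ] rows>= 3.3
[514.91971254 -23.1340006 ] [551.78297085 -19.95592149]
```

{"fn": "servo_tool", "kwargs": {"plan": [[0.169,-0.055,0,0,0,0,0.25],[0.168,-0.055,-0.1,0,0,0,0.25],[0,0,-0.18,0,0,0,0.25],[0,0,-0.18,0,0,0,0.25],[0,0,-0.1,0,0,0,0.25],[0,0,-0.03,0,0,0,0.25],[0,0,0,0,0,0,0.25],[0,0,0,0,0,0,0.25]]}}

```text
clock: 40.35
position: [515.2, -23.1, 30.7]
ee_rot: [-0.043, 0.999, 0.0, 0.002]
contact_force: [1.0, 0.2, 0.1]
gripper_width: 21.3
grasp_force: 0.0
```

{"fn": "servo_tool", "kwargs": {"plan": [[0.025,0.0021,0,0,0,0,0.25],[0.03,0.0026,0,0,0,0,0.25],[0.025,0.0021,0,0,0,0,0.25],[0.02,0.0017,0,0,0,0,0.25],[0.01,0.0009,0,0,0,0,0.25],[0,0,0,0,0,0,0.25]]}}

```text
clock: 41.1
position: [547.3, -20.5, 29.3]
ee_rot: [-0.043, 0.999, 0.0, 0.0]
contact_force: [-0.5, 0.6, -0.4]
gripper_width: 21.2
grasp_force: 0.2
```

```bash
python3 - <<'E'
from h import *
p=b2w(-11,3); need(p[0],p[1],28,YAW+np.pi/2)
E
```

```text
clock 41.1 pos [547.3 -20.5  29.3] tyaw 1.657 q6 -1.74 w 21.2 f [-0.5  0.6 -0.4]
shift shares [ 0.0148  0.0019 -0.0042] rz share -0.0 (full-turn alt 1.571 ) tilt fix [-0.0001  0.0004  0.    ] rows>= 0.1
```

{"fn": "servo_tool", "kwargs": {"plan": [[0.007,0.0006,-0.004,0,0,0,0.25],[0.006,0.0005,0,0,0,0,0.25],[0,0,0,0,0,0,0.25]]}}

```text
clock: 41.48
position: [550.9, -20.2, 28.0]
ee_rot: [-0.043, 0.999, 0.0, 0.0]
contact_force: [-0.8, -0.2, 0.2]
gripper_width: 21.5
grasp_force: 0.4
```

{"fn": "servo_tool", "kwargs": {"plan": [[0.007,0.0006,0,0,0,0,0.25],[0.005,0.0004,0,0,0,0,0.25],[0,0,0,0,0,0,0.25]]}}

```text
clock: 41.85
position: [551.1, -20.3, 27.8]
ee_rot: [-0.043, 0.999, -0.0, -0.004]
contact_force: [-8.3, 2.3, 5.7]
gripper_width: 21.1
grasp_force: 3.8
```

At the rail. Back off and check everything.

{"fn": "servo_tool", "kwargs": {"plan": [[-0.04,-0.0035,0,0,0,0,0.25],[-0.04,-0.0035,0.05,0,0,0,0.25],[0,0,0.2,0,0,0,0.25],[-0.15,0,0.2,0,0,0,0.25],[-0.17,0,0.15,0,0,0,0.25],[-0.08,0,0,0,0,0,0.25],[0,0,0,0,0,0,0.25],[0,0,0,0,0,0,0.25]]}}

```text
clock: 42.85
position: [422.8, -21.9, 194.6]
ee_rot: [-0.043, 0.999, 0.0, 0.001]
contact_force: [0.1, -0.5, -0.3]
gripper_width: 21.5
grasp_force: 0.0
```

```bash
python3 ends.py 2>/dev/null; python3 - <<'E'
from h import *
print(arm.read_state()["position"])
a=grab("wrist"); b=grab("side")["image"]; c=cloud(a)
t=grab("top"); ct=cloud(t); q=ct[(abs(ct[...,0]-482)<40)&(abs(ct[...,1]+184)<45)&(ct[...,2]>60)]; print("case",cv2.minAreaRect(q[:,:2].astype(np.float32)),np.percentile(q[:,2],[50,99]))
b=cv2.resize(b[170:270,250:410],None,fx=4,fy=2.4,interpolation=cv2.INTER_CUBIC); i=cv2.resize(a["image"],(560,350)); i=np.pad(i,((0,0),(0,80),(0,0)))
cv2.imwrite("pics/g.png",np.vstack([i,b])[...,::-1])
E
```

```text
top 871
[(-78, 2.7), (-74, 3.0), (-70, 3.3), (-66, 3.4), (-62, 3.4), (-58, 2.2), (-54, 4.2), (-50, 4.3), (-46, 3.0), (-42, 2.1), (-38, 0.7), (-34, 2.7), (-30, 2.9), (-26, 1.4), (-22, 3.4), (-18, 3.5), (-14, 2.2), (-10, 4.2), (-6, 2.7), (-2, 4.5), (2, 4.7), (6, 0.6), (10, 2.7), (14, 2.7), (18, 1.3), (22, 3.4), (26, 1.9), (30, 7.4), (74, 3.4), (78, 4.1), (82, 2.5), (86, 4.6), (90, 3.1), (94, 2.4), (98, 2.6), (102, 0.9), (106, 2.9), (110, 3.1), (114, 1.7), (118, 3.7), (122, 2.3), (126, 4.4), (130, 20.5)]
4 [(np.float64(-77.4), np.float64(30.8)), (np.float64(74.5), np.float64(126.7))]
12 [(np.float64(-77.8), np.float64(27.4)), (np.float64(76.6), np.float64(126.2))]
20 [(np.float64(-78.4), np.float64(29.7)), (np.float64(76.1), np.float64(128.5))]
28 [(np.float64(-79.1), np.float64(29.3)), (np.float64(75.7), np.float64(128.2))]
36 [(np.float64(-79.5), np.float64(28.6)), (np.float64(75.2), np.float64(127.7))]
42 [(np.float64(-77.2), np.float64(31.1)), (np.float64(74.9), np.float64(127.4))]
wrist 1501
[(-78, -0.0), (-74, 0.7), (-70, 0.7), (-66, 0.7), (-18, 26.6), (-14, 2.1), (-10, 2.1), (-6, 0.8), (-2, 1.9), (2, 2.1), (6, 1.9), (10, 1.8), (14, 1.3), (18, 1.2), (22, 2.1), (26, 1.0), (30, 0.7), (90, 0.7), (94, 0.7), (98, 0.7), (102, 0.7), (106, 0.7), (110, 0.7), (114, 0.7), (118, 0.7)]
4 [(np.float64(-78.3), np.float64(-66.5)), (np.float64(-13.6), np.float64(30.3)), (np.float64(89.0), np.float64(116.6))]
12 [(np.float64(-14.9), np.float64(30.5)), (np.float64(103.5), np.float64(111.6))]
20 [(np.float64(-16.3), np.float64(30.6))]
28 [(np.float64(-15.3), np.float64(30.7))]
36 [(np.float64(-17.9), np.float64(30.9))]
42 [(np.float64(-18.0), np.float64(31.0))]
[422.83458614 -21.98705026 194.0985127 ]
case ((483.50286865234375, -181.50341796875), (44.42034912109375, 68.72303009033203), 1.4629014730453491) [82.67987176 91.32118553]
```

View pics/g.png

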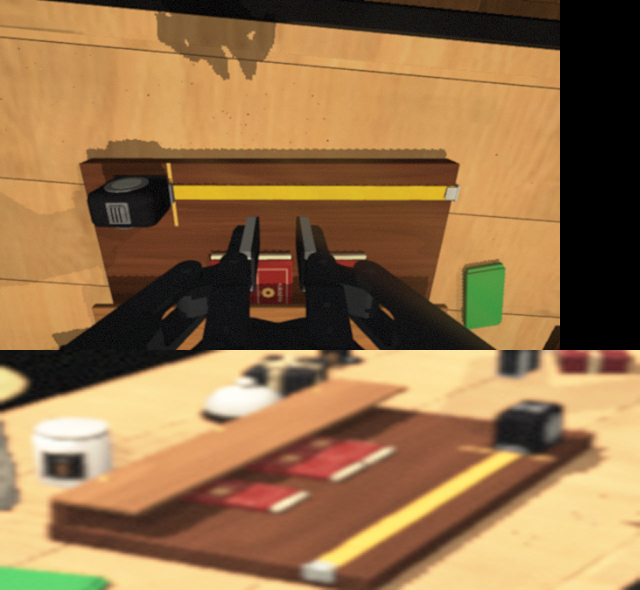

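The wrist and side views show all three bars flush against the rail (rear edges at board x 0 to 2), the nose on the brass line, the hook on the left end, and the jar and bell where they were.

```bash
python3 -c "
from bench import arm
print(arm.job_done())"
```

```text
the job is handed in; nothing more can be done
None
```

The job is handed in: the tape is locked out from the left end to the brass line, and all three chocolate bars on the counter are home against the back rail, square and inside the marked row; one was knocked out of place along the way and pushed back.

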